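# Hold the recessed reset of a tripped airbrush compressor

## Task

The airbrush compressor has tripped. First turn its black mode knob clockwise until it clicks over from the green mark to the orange mark, then draw the orange-handled stylus out of its wooden block, reach it upright through the yellow-ringed guard hole and hold the recessed red reset button fully down with it. Finish while still gripping the stylus and holding the button down, with the knob left clicked over and the other things on the table left where they stand.

Things in the scene. Friction and masses are not known exactly. Their poses are not given: they have to be found in the camera images.
- compressor: Airbrush compressor, fixed: casing 160 (x) by 280 (y) by 80 mm high, blue sides, flat grey top with vents and flat gauge; glass bowl and brass outlet reach 35 mm out of its +x side, below the top. Origin: centre of its underside, z up; at yaw 0 x points away from the robot; yaw within 0.5 rad. Knob 85 mm to +y, guard hole 85 mm to -y, both 20 mm to -x of the centre.
- mode_knob_grip (a point): On the mode knob's vertical axis at the height to grip, 37 mm above the compressor's top. Round black foot (44 mm across, 8 mm high) on an aluminium disc (68 mm across, 6 mm high), carrying an upright bar to grip: 42 mm long, 14 mm thick, 32 mm high, its upper edge 7 mm above this point. This point's x axis runs along the bar and turns with it.
- mode_knob (a joint): Knob angle, rad: 0 at the start (bar along the compressor's x, white line at the green mark), growing clockwise seen from above, end stop at 1.2 (white line at the orange mark). A sprung detent resists with up to about 0.1 N m until 0.6; past that it snaps the knob on to about 1.2 and keeps it there. One grasp and a 1.2 rad turn is enough.
- guard_hole (a point): Centre of the guard hole at the level of the compressor's top face (80 mm above the table), z up. Round hole, 17 mm across, in the 4 mm thick top plate, with a flat yellow ring 34 mm across and 1 mm high around it; too small for fingers. The cavity below it is open.
- button_top (a point): Centre of the red reset button's upper face, straight under the guard hole: 22 mm below the top face when released. The button is 24 mm across and goes 8 mm down with the spring.
- reset_button (a joint): How far the reset button is pressed, m: 0 released, 0.008 at its lower stop. The spring takes 1.6 N to start and 4.8 N at the stop; it counts as fully down beyond 0.0055. It springs back when let go.
- stylus: Loose stylus, about 40 g, 130 mm long, upright: round steel shaft 7 mm across and 60 mm long below, square orange handle 16 by 16 by 70 mm above (black band near its top). Origin: the lower end of the shaft (tip); z up along it, x and y square to the handle's faces. The handle spans 60 to 130 mm above the origin; grasp it from above on any two opposite faces.
- stylus_tip (a point): Lower end of the stylus's steel shaft, same point as the stylus's origin, 10 mm above the table while it stands in the block.
- stylus_block: Fixed wooden block, 60 by 60 mm and 70 mm high, with an 11 mm upright through-hole in its middle; the stylus's handle rests with its shoulder on the block's top and the shaft hangs in the hole. Origin: centre of its underside, z up. It stands left or right of the compressor.
- can_pink: Bystander: aluminium spray can with a pink cap, 65 mm across, 169 mm high, 0.3 kg, standing on the other side of the compressor from the stylus block. Origin: centre of its underside.
- can_orange: Bystander: aluminium spray can with an orange cap, 65 mm across, 169 mm high, beyond the compressor. Origin: centre of its underside.
- paint_jar: Bystander: closed blue paint jar with a white cap, 52 mm across, 60 mm high, near the robot on its left. Origin: centre of its underside.
- tape_roll: Bystander: roll of paper tape lying flat, 90 mm across, 24 mm high, near the robot on its right. Origin: centre of its underside.
- glue_pot: Bystander: white glue pot with a red cap, 68 mm across, 85 mm high, beyond the compressor. Origin: centre of its underside.
- brush: Bystander: wooden paint brush lying on the table, 200 mm long and 20 mm thick, on the left. Origin: under its middle.
Not all that is in view belongs to the job. Leave any blue or white look-alike of the stylus alone.

How it is judged:
By the outcome, as a careful person would: the job done as asked, in the order asked, and still so for the second after the job is handed in, while the arm keeps its last pose, push and grip.
It also fails if it takes over 61 s, if anything falls off the work surface, if the arm or the gripper's body presses on something with over 40 N, if the wrist force passes 120 N, or if a joint passes its speed limit or range.

## Robot

A 6-joint arm with a two-finger parallel gripper is mounted at the origin on the work surface. World frame = base frame: x ahead of the robot, y to its left, z up, the work surface at z = 0. Lengths are in m, angles in rad, forces in N, time in s.
With the tool pointing down it reaches from about 0.425 to 1.125 m from the base axis. Payload 14.9 kg.
Tool frame: the origin (TCP) lies between the finger pads; the fingertips stand 22 mm ahead of it and the grasp point (between the pads) lies 3 mm ahead of it; z points along the fingers, y is the line along which they close (so a half turn about z gives the same grasp; the last joint's range is limited). The gripper opens to 91 mm and grips with 3 to 60 N. Pads are 32 mm wide; open, the fingers measure 118 mm over their backs; the gripper's body (76 mm by 178 mm) begins 60 mm behind the grasp point.
Start: joints at [-1.321, 0.379, 1.734, -0, 1.028, -0.033], TCP at [0.195, -0.672, 0.236] pointing down, gripper open.
Joint ranges: [-2.77, 2.77], [-0.74, 2.19], [0, 2.66], [-1.06, 4.2], [0.31, 2.87], [-3.08, 3.08]. Speed limits (rad/s): [1.89, 1.89, 2.39, 3.14, 3.14, 3.14].

## Interface

Orientations are given as a unit quaternion [x, y, z, w].
In Python, from workcell import monitor, vision, r, finder gives the robot as it stands. The module is installed in compiled form; this text tells all that it offers.
- The arm moves only by the tool arm_command, never from a script. Its argument "deltas" is a list that holds one entry, the list of rows, each a list of 5 numbers: the shift along the world's x, y, z in mm, then the turn about the world's z in rad, then the closure, from -1 (fully open) to 1 (shut), so that 0 is half open. In form: [[[tx, ty, tz, spin, claw], ...]]. A call has 1 to 5 rows; each row is the pose to reach, as a shift and turn from the pose commanded when the call began; what a row does not reach only later rows make up. A row lasts 1/12 s, in which the tool goes at most 41.7 mm and 7.16 degrees, less where a joint would pass 70% of its speed; a pose out of reach is approached as far as the arm can. A call with a gripper value outside its range is refused whole. The fingers move at their own pace and stop on an object; the grip force is fixed at half the most. Time passes only in rows, so rows that repeat a pose let the fingers close. It gives the time, the measured TCP pose, the force, the opening and the grip force at its end, in the units of the state.
- monitor.get_state(): the state, without advancing time (a new reading comes with each control period).
- vision.camera(name): name is "scene" or "top"; returns a dict with "image" (480x640x3 uint8, red, green, blue), "mtx" (3x3 intrinsics, pixels), "origin" and "attitude" of the camera in the world. Camera axes: x right, y up, looking along -z (the intrinsics and any distortion apply to the point x, -y, -z); pixel columns grow to the right and rows downward; lengths in m; the calibration is good to about 2 mm. A picture is of the moment at which its call begins. There is no depth.
- r.hand_in(): hands the job in; it is judged then, once.
Trained networks look in a picture, given as the dict that the camera call returned (one of the last four; its "shot" number tells which), for a name from the list of things; names that differ only in an ending like _2 or _b are one class to them, and where a whole thing is asked for, a point or a joint stands for the part that bears it (a point fixed in the world has none). Each returns a list of dicts, best first, with "p" (0 to 1); they miss things now and then, are a little off and sometimes report something else, mostly with a low value. They report only what shows in the picture. A call takes as long as a camera call. They do not tell look-alikes from the thing itself.
- finder.look_for(label, picture): "location" ([x, y, z] in m, in the coordinates of the camera as it stood for that picture, good to about 4 mm: the middle of the surface that is visible of it).
- finder.masks_of(label, picture): "region" (480x640 bool, what is visible of it).
- finder.landmark_of(label, picture): "location" ([x, y, z] in m, in the coordinates of the camera as it stood for that picture, good to about 4 mm: a listed point, or the origin of a listed thing).
The state is a dict: "time": time; "q": joint angles; "dq": joint speeds; "joint_efforts": joint torques, N m; "ee_pos": TCP position; "ee_rot": TCP orientation; "contact_force": force on the tool from outside, world axes, zero at the start; "torque": the same for the moment, N m; "finger_gap": finger opening in m; "finger_force": force on a finger pad.
Only numpy, scipy, OpenCV 4.12 (cv2) and the standard library are available. Lean on these libraries where they do the work, as an engineer would, in place of code of your own. Each camera call takes 0.05 s, during which the arm holds its last target. There are 200 camera calls.

## Working session

There is one attempt and no reset: what is moved stays moved. The work goes in short steps, Python scripts to look and compute and a tool call to move; the robot and the scene stay as the last step left them, time stands still between calls to the robot, and variables do not carry over. Pictures are saved under pics/ and viewed, at most 10 in all, crops included, and the job is handed in when it is done.

Besides the shell and the picture viewer there is one more tool, called after "Request:" by a JSON object that holds its "name" and its "arguments", one argument or row to a line. arm_command: Moves the arm, as the interface text tells. Its arguments: {"type":"object","properties":{"deltas":{"type":"array","items":{"type":"array","items":{"type":"array","items":{"type":"number"}}}}},"required":["deltas"]}

```bash
mkdir -p pics
cat > h.py <<'E'
import numpy as np, cv2
from scipy.spatial.transform import Rotation as R
from workcell import monitor, vision, r, finder
def shot(n,f=None):
    p=vision.camera(n)
    if f: cv2.imwrite('pics/'+f,p['image'][:,:,::-1])
    return p
def pose(p):
    a=np.array(p['attitude'],float)
    M=a if a.shape==(3,3) else R.from_quat(a).as_matrix()
    return M,np.array(p['origin'])
def world(p,l): M,o=pose(p); return M@np.array(l)+o
def plane(p,u,v,z):
    M,o=pose(p); K=np.array(p['mtx']); d=np.linalg.inv(K)@[u,v,1]; d=M@[d[0],-d[1],-d[2]]
    return o+d*(z-o[2])/d[2]
def proj(p,X):
    M,o=pose(p); c=M.T@(np.array(X)-o); c=np.array([c[0],-c[1],-c[2]]); q=np.array(p['mtx'])@c; return q[:2]/q[2]
E
python3 - <<'E'
from h import *
np.set_printoptions(precision=4,suppress=True)
for n in('top','scene'):
    p=shot(n,n+'0.png'); print(n,[k for k in p],p['origin'],p['attitude'],np.array(p['mtx']).tolist())
    for l in ('compressor','mode_knob_grip','guard_hole','button_top','stylus','stylus_tip','stylus_block','can_pink','can_orange','glue_pot','paint_jar','tape_roll','brush'):
        print(l,[(round(float(d['p']),2),world(p,d['location']).round(4).tolist()) for d in finder.landmark_of(l,p)])
print(monitor.get_state())
E
```

```text
top ['image', 'mtx', 'origin', 'attitude', 'shot'] [ 0.3698 -0.003   1.2573] [ 0.0589 -0.0566 -0.7035  0.706 ] [[514.4397099119825, 0.0, 321.81146186939435], [0.0, 514.4397099119825, 240.3706363623763], [0.0, 0.0, 1.0]]
compressor [(0.84, [0.5217, -0.0128, -0.0002]), (0.49, [0.5377, 0.0756, 0.1167])]
mode_knob_grip [(0.52, [0.5341, 0.0718, 0.1189])]
guard_hole [(0.74, [0.4731, -0.0838, 0.0812])]
button_top [(0.57, [0.4746, -0.0893, 0.0612])]
stylus [(0.62, [0.5517, -0.329, 0.0124]), (0.62, [0.5286, -0.4122, -0.0006]), (0.58, [0.5463, -0.248, -0.0057]), (0.43, [0.4715, -0.3515, 0.0015])]
stylus_tip [(0.71, [0.4741, -0.3525, -0.0017]), (0.71, [0.5266, -0.4137, 0.0019]), (0.58, [0.5441, -0.2505, -0.0035])]
stylus_block [(0.7, [0.5492, -0.3269, -0.0017])]
can_pink [(0.87, [0.4939, 0.3276, 0.0071])]
can_orange [(0.75, [0.7839, 0.1443, 0.0008])]
glue_pot [(0.76, [0.7931, -0.1002, 0.0006]), (0.68, [0.3305, 0.2227, -0.0021]), (0.28, [0.5477, -0.3267, -0.0006])]
paint_jar [(0.67, [0.3293, 0.2234, 0.0003])]
tape_roll [(0.72, [0.3265, -0.2691, 0.0023])]
brush [(0.96, [0.6599, 0.4278, 0.0015])]

[... 748 characters left out ...]
4])]
paint_jar [(0.62, [0.3304, 0.2229, -0.0022])]
tape_roll [(0.68, [0.3197, -0.2708, -0.0002]), (0.63, [0.6576, 0.4256, 0.0015])]
brush [(0.74, [0.656, 0.4269, -0.0013]), (0.15, [0.5486, -0.3225, -0.0037])]
{'time': 1.4, 'q': array([-1.3213,  0.3789,  1.7342,  0.    ,  1.0285, -0.0333]), 'dq': array([-0.0001,  0.0004, -0.0025,  0.0008, -0.0004,  0.0015]), 'joint_efforts': array([  0.0004, -76.369 , -43.474 ,   0.0651,   0.039 ,   0.    ]), 'ee_pos': array([ 0.1953, -0.6722,  0.2359]), 'ee_rot': array([ 0.99  ,  0.1409, -0.    , -0.    ]), 'contact_force': array([-0.5149,  0.141 , -0.0101]), 'torque': array([ 0.0092,  0.016 , -0.0004]), 'finger_force': 0.0, 'finger_gap': 0.0912460648068358}
```

View pics/top0.png

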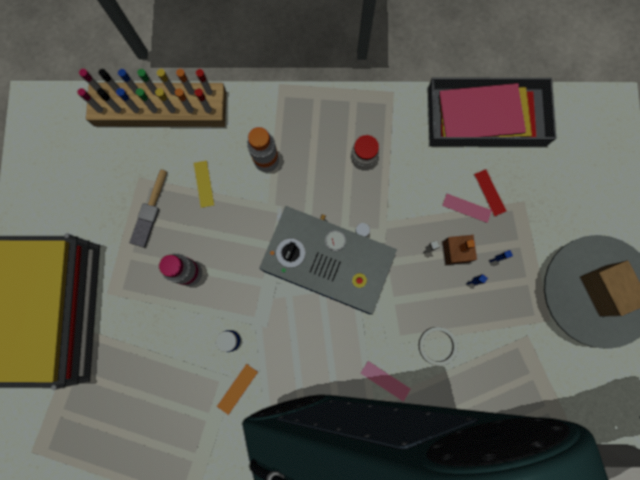

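View pics/scene0.png

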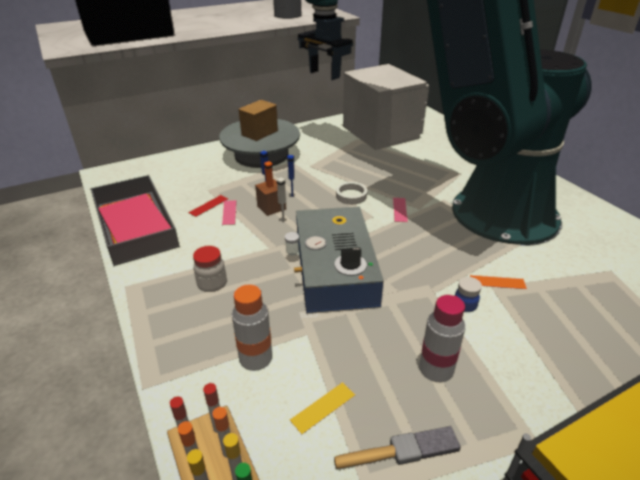

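Run:
```python
from h import *
a=cv2.imread('pics/top0.png'); b=cv2.imread('pics/scene0.png')
A=cv2.resize(a[215:300,410:520],None,fx=5,fy=5,interpolation=cv2.INTER_CUBIC)
B=cv2.resize(b[140:230,235:315],(400,425),interpolation=cv2.INTER_CUBIC)
C=cv2.resize(a[200:320,255:400],None,fx=5,fy=5,interpolation=cv2.INTER_CUBIC)
cv2.imwrite('pics/c1.png',np.hstack([A[:, :400],B])); cv2.imwrite('pics/c2.png',C)
```

```text
(no output)
```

View pics/c1.png

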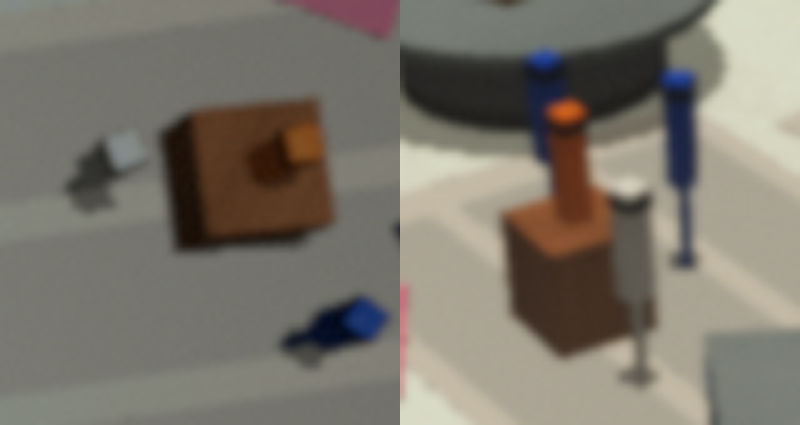

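View pics/c2.png

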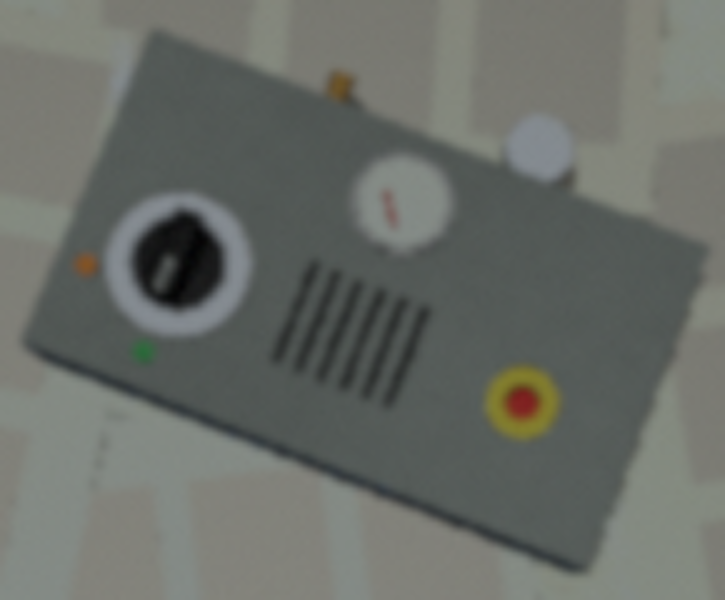

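Run:
```python
from h import *
np.set_printoptions(precision=4,suppress=True)
p=shot('top'); s=shot('scene')
def blob(p,lo,hi,c,rad):
    hsv=cv2.cvtColor(p['image'],cv2.COLOR_RGB2HSV); m=cv2.inRange(hsv,lo,hi)
    k=np.zeros_like(m); cv2.circle(k,c,rad,255,-1); m&=k
    x,y,w,h=cv2.boundingRect(m); M=cv2.moments(m,True); return (x+(w-1)/2,y+(h-1)/2),(M['m10']/M['m00'],M['m01']/M['m00']),int(M['m00'])
for q,c in((p,(359,280)),(s,(340,220))):
    b=blob(q,(20,120,60),(35,255,255),c,14); print('ring',b,plane(q,*b[0],.081),plane(q,*b[1],.081))
b=blob(p,(5,120,50),(18,255,255),(471,243),5); print('handle',b,plane(p,*b[1],.14))
C=[plane(p,255+u/5,200+v/5,.08)[:2] for u,v in((157,30),(708,248),(585,572),(27,343))]
print('corners',np.array(C),np.mean(C,0)); 
d=C[0]-C[1]+C[3]-C[2]; print('yaw',np.arctan2(-d[0],d[1]),np.linalg.norm(C[0]-C[1]),np.linalg.norm(C[0]-C[3]))
d=C[0]-C[3]+C[1]-C[2]; print('yaw2',np.arctan2(d[1],d[0]))
print('disc',plane(p,290.6,252.6,.086))
B=[plane(p,410+u/5,215+v/5,.07)[:2] for u,v in((193,110),(320,98),(333,225),(210,240))]
print('block',np.array(B),np.mean(B,0)); d=B[0]-B[1]+B[3]-B[2]; print(np.arctan2(-d[0],d[1]))
print('handletop',plane(p,470.6,243.6,.14),'white',plane(p,435,245,.13),'blue2',plane(p,483,278.6,.13))
# scene handle top: c1 right half (168,108)*80/400
print('sc',plane(s,235+168/5,140+110*90/425,.14), plane(s,235+235/5,140+188*90/425,.13))
```

```text
ring ((359.0, 280.0), (359.0, 279.90384615384613), 104) [ 0.4722 -0.0842  0.081 ] [ 0.4724 -0.0842  0.081 ]
ring ((338.5, 219.5), (338.70588235294116, 219.6705882352941), 85) [ 0.4712 -0.0833  0.081 ] [ 0.4711 -0.0825  0.081 ]
handle ((470.0, 243.0), (470.25373134328356, 243.1492537313433), 67) [ 0.5489 -0.3252  0.14  ]
corners [[ 0.6454  0.0846]
 [ 0.5429 -0.1717]
 [ 0.3944 -0.1131]
 [ 0.4977  0.1422]] [ 0.5201 -0.0145]
yaw -0.3824903396520626 0.27606745948311867 0.15852262817987992
yaw2 -0.373964434387865
disc [0.5342 0.0729 0.086 ]
block [[ 0.5746 -0.2954]
 [ 0.5804 -0.355 ]
 [ 0.5206 -0.3584]
 [ 0.5134 -0.301 ]] [ 0.5472 -0.3275]
0.11151179639518188
handletop [ 0.5479 -0.3259  0.14  ] white [ 0.5461 -0.2498  0.13  ] blue2 [ 0.4719 -0.3526  0.13  ]
sc [ 0.5471 -0.3197  0.14  ] [ 0.5451 -0.2408  0.13  ]
```

The blue and white pens are (500,256), (477,280) and (431,247) in the top picture. The one wanted is at (470,243): it has an orange handle and is the only one standing in the wooden block. The crop confirms this. The compressor yaw is about -0.378. The knob is at (0.534, 0.073) and the hole at (0.472, -0.084), and both agree with the casing corners. Next I move to above the knob.

Request:
{"name": "arm_command", "arguments": {
  "deltas": [
    [[17,37,0,0.124,0],[34,74,0,0.248,0],[51,111,0,0.372,0],[68,148,0,0.496,0],[85,186,0,0.62,0]]
  ]
}}

```text
time: 1.92
ee_pos: [0.2807, -0.4845, 0.2359]
ee_rot: [0.899, 0.439, 0.0, 0.0]
contact_force: [0.8, -0.3, -0.3]
finger_gap: 0.0606
finger_force: 0.0
```

Request:
{"name": "arm_command", "arguments": {
  "deltas": [
    [[17,37,0,0.124,0],[34,74,0,0.248,0],[51,111,0,0.372,0],[68,148,0,0.496,0],[85,186,0,0.62,0]]
  ]
}}

```text
time: 2.33
ee_pos: [0.3657, -0.2985, 0.2362]
ee_rot: [0.722, 0.692, 0.0, 0.0]
contact_force: [0.7, -0.8, 0.7]
finger_gap: 0.0457
finger_force: 0.0
```

Request:
{"name": "arm_command", "arguments": {
  "deltas": [
    [[17,37,0,0.124,0],[34,74,0,0.248,0],[51,111,0,0.372,0],[68,148,0,0.496,0],[85,186,0,0.62,0]]
  ]
}}

```text
time: 2.75
ee_pos: [0.4509, -0.1123, 0.2363]
ee_rot: [0.476, 0.879, 0.0, 0.0]
contact_force: [0.6, -0.8, 0.0]
finger_gap: 0.0457
finger_force: 0.0
```

Request:
{"name": "arm_command", "arguments": {
  "deltas": [
    [[17,37,0,0.124,0],[34,74,0,0.248,0],[51,111,0,0.372,0],[68,148,0,0.496,0],[84,187,0,0.621,0]]
  ]
}}

```text
time: 3.17
ee_pos: [0.5348, 0.0745, 0.2362]
ee_rot: [0.185, 0.983, 0.0, 0.0]
contact_force: [1.2, -1.5, -0.1]
finger_gap: 0.0456
finger_force: 0.0
```

Request:
{"name": "arm_command", "arguments": {
  "deltas": [
    [[-1,-1,-38,0,0],[-1,-1,-70,0,0],[-1,-1,-95,0,0],[-1,-1,-110,0,0],[-1,-1,-114,0,0]]
  ]
}}

```text
time: 3.58
ee_pos: [0.5317, 0.0713, 0.1194]
ee_rot: [0.188, 0.982, -0.001, -0.002]
contact_force: [-0.5, -1.2, -1.2]
finger_gap: 0.0453
finger_force: 0.0
```

Request:
{"name": "arm_command", "arguments": {
  "deltas": [
    [[0,0,0,0,1],[0,0,0,0,1],[0,0,0,0,1],[0,0,0,0,1],[0,0,0,0,1]]
  ]
}}

```text
time: 4.0
ee_pos: [0.5341, 0.0718, 0.1231]
ee_rot: [0.188, 0.982, 0.001, 0.001]
contact_force: [7.3, 34.5, -1.6]
finger_gap: 0.0151
finger_force: 17.7
```

Request:
{"name": "arm_command", "arguments": {
  "deltas": [
    [[0.5,1.5,0,0,1],[0.5,1.5,0,0,1],[0.5,1.5,0,0,1]]
  ]
}}

```text
time: 4.25
ee_pos: [0.5345, 0.073, 0.123]
ee_rot: [0.188, 0.982, 0.0, 0.001]
contact_force: [-0.1, 0.9, 5.9]
finger_gap: 0.0139
finger_force: 30.0
```

Request:
{"name": "arm_command", "arguments": {
  "deltas": [
    [[0,0,0,-0.1,1],[0,0,0,-0.2,1],[0,0,0,-0.3,1],[0,0,0,-0.4,1],[0,0,0,-0.5,1]]
  ]
}}

```text
time: 4.67
ee_pos: [0.5343, 0.0727, 0.123]
ee_rot: [0.427, 0.904, 0.0, 0.001]
contact_force: [-2.3, -1.9, 8.0]
finger_gap: 0.0141
finger_force: 30.0
```

Request:
{"name": "arm_command", "arguments": {
  "deltas": [
    [[0,0,0,-0.1,1],[0,0,0,-0.2,1],[0,0,0,-0.3,1],[0,0,0,-0.4,1],[0,0,0,-0.5,1]]
  ]
}}

```text
time: 5.08
ee_pos: [0.534, 0.0726, 0.123]
ee_rot: [0.638, 0.77, 0.0, 0.0]
contact_force: [-3.7, -2.2, 11.4]
finger_gap: 0.0137
finger_force: 30.0
```

Request:
{"name": "arm_command", "arguments": {
  "deltas": [
    [[0,0,0,-0.08,1],[0,0,0,-0.15,1],[0,0,0,-0.2,1],[0,0,0,-0.2,1]]
  ]
}}

```text
time: 5.42
ee_pos: [0.5339, 0.0726, 0.123]
ee_rot: [0.71, 0.704, -0.0, 0.0]
contact_force: [-4.5, -3.2, 11.2]
finger_gap: 0.0138
finger_force: 30.0
```

Request:
{"name": "arm_command", "arguments": {
  "deltas": [
    [[0,0,0,0,0],[0,0,0,0,0],[0,0,0,0,0],[0,0,0,0,0]]
  ]
}}

```text
time: 5.75
ee_pos: [0.5337, 0.0728, 0.122]
ee_rot: [0.71, 0.705, 0.0, 0.0]
contact_force: [0.8, -0.7, 0.1]
finger_gap: 0.0375
finger_force: 0.0
```

Request:
{"name": "arm_command", "arguments": {
  "deltas": [
    [[0,0,20,0,0],[0,0,50,0,0],[0,0,85,0,0],[0,0,115,0,0],[0,-30,115,0,0]]
  ]
}}

```text
time: 6.17
ee_pos: [0.5364, 0.0451, 0.2428]
ee_rot: [0.709, 0.705, 0.003, 0.002]
contact_force: [2.2, -1.5, 2.0]
finger_gap: 0.0457
finger_force: 0.0
```

Request:
{"name": "arm_command", "arguments": {
  "deltas": [
    [[3,-37,0,0.02,0],[6,-74,0,0.04,0],[9,-111,0,0.06,0],[10,-148,0,0.08,0],[11,-185,0,0.11,0]]
  ]
}}

```text
time: 6.58
ee_pos: [0.5444, -0.144, 0.2371]
ee_rot: [0.669, 0.743, 0.0, 0.0]
contact_force: [-0.1, -0.4, 1.0]
finger_gap: 0.0459
finger_force: 0.0
```

Request:
{"name": "arm_command", "arguments": {
  "deltas": [
    [[1,-40,0,0,0],[2,-75,0,0,0],[3,-110,0,0,0],[3,-140,0,0,0],[3,-140,0,0,0]]
  ]
}}

```text
time: 7.0
ee_pos: [0.5476, -0.2866, 0.237]
ee_rot: [0.671, 0.742, -0.0, 0.001]
contact_force: [-0.1, -0.3, 0.5]
finger_gap: 0.0459
finger_force: 0.0
```

Run:
```python
from h import *
p=shot('top'); s=shot('scene')
a=p['image'][:,:,::-1]; b=s['image'][:,:,::-1]
A=cv2.resize(a[200:300,255:335],(400,500),interpolation=cv2.INTER_CUBIC)
B=cv2.resize(b[120:220,235:315],(400,500),interpolation=cv2.INTER_CUBIC)
cv2.imwrite('pics/c3.png',np.hstack([A,B])); print(monitor.get_state()['ee_pos'])
hsv=cv2.cvtColor(s['image'],cv2.COLOR_RGB2HSV)
```

```text
[ 0.54732686 -0.2829104   0.23661187]
```

View pics/c3.png

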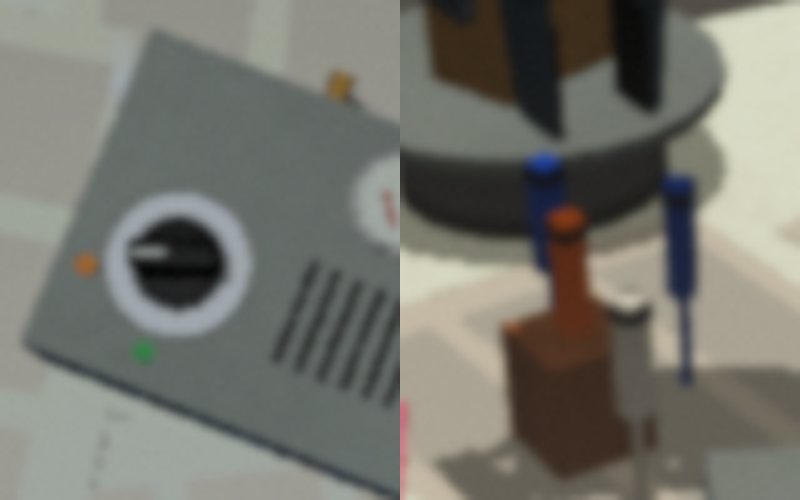

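The left crop shows the white line at (150,252), pointing at the orange mark, so the knob has clicked over. The right crop shows the orange stylus still standing in its block with its neighbours undisturbed. Next I move over it and grasp.

Request:
{"name": "arm_command", "arguments": {
  "deltas": [
    [[1,-38,0,0,0],[1,-42.5,0,0,0],[1,-42.5,-30,0,0],[1,-42.5,-60,0,0],[1,-42.5,-85,0,0]]
  ]
}}

```text
time: 7.52
ee_pos: [0.5484, -0.3234, 0.1505]
ee_rot: [0.67, 0.743, 0.0, -0.0]
contact_force: [0.7, 0.1, -0.1]
finger_gap: 0.0452
finger_force: 0.0
```

Request:
{"name": "arm_command", "arguments": {
  "deltas": [
    [[0,0,-20,0,0],[0,0,-33,0,0],[0,0,-37,0,0],[0,0,-37,0,0]]
  ]
}}

```text
time: 7.85
ee_pos: [0.5486, -0.3239, 0.1144]
ee_rot: [0.67, 0.743, -0.0, -0.001]
contact_force: [-0.0, -0.1, 0.6]
finger_gap: 0.0455
finger_force: 0.0
```

Request:
{"name": "arm_command", "arguments": {
  "deltas": [
    [[0,0,0,0,0.5],[0,0,0,0,1],[0,0,0,0,1],[0,0,0,0,1],[0,0,0,0,1]]
  ]
}}

```text
time: 8.27
ee_pos: [0.5489, -0.3248, 0.1156]
ee_rot: [0.67, 0.743, 0.0, 0.0]
contact_force: [1.2, 0.5, 3.4]
finger_gap: 0.0161
finger_force: 30.0
```

Request:
{"name": "arm_command", "arguments": {
  "deltas": [
    [[0,0,20,0,1],[0,0,50,0,1],[0,0,85,0,1],[0,0,120,0,1],[0,0,150,0,1]]
  ]
}}

```text
time: 8.68
ee_pos: [0.5487, -0.3248, 0.2675]
ee_rot: [0.67, 0.743, 0.0, 0.001]
contact_force: [0.6, -0.0, -0.8]
finger_gap: 0.016
finger_force: 30.0
```

Request:
{"name": "arm_command", "arguments": {
  "deltas": [
    [[-8,25,0,0,1],[-19,60,0,0,1],[-30,95,0,0,1],[-41,130,0,0,1],[-49,155,0,0,1]]
  ]
}}

```text
time: 9.1
ee_pos: [0.4983, -0.1675, 0.265]
ee_rot: [0.67, 0.743, 0.0, -0.0]
contact_force: [0.7, -0.3, -1.0]
finger_gap: 0.0158
finger_force: 30.0
```

Request:
{"name": "arm_command", "arguments": {
  "deltas": [
    [[-10,30,-10,0,1],[-18,60,-20,0,1],[-24,78,-30,0,1],[-28,86,-40,0,1],[-28,86,-45,0,1]]
  ]
}}

```text
time: 9.52
ee_pos: [0.4706, -0.0825, 0.219]
ee_rot: [0.669, 0.743, -0.0, -0.0]
contact_force: [-0.6, -0.6, -0.4]
finger_gap: 0.0158
finger_force: 30.0
```

Run:
```python
from h import *
np.set_printoptions(precision=4,suppress=True)
p=shot('top'); s=shot('scene'); st=monitor.get_state(); e=st['ee_pos']; print(e,st['ee_rot'],st['contact_force'])
b=s['image'][:,:,::-1]
x,y=np.array(proj(s,[.472,-.084,.12])).astype(int); print(x,y)
cv2.imwrite('pics/c4.png',cv2.resize(b[y-70:y+50,x-60:x+60],(600,600),interpolation=cv2.INTER_CUBIC))
for l in('stylus_tip','guard_hole'):
  for q in(p,s): print(l,[(round(float(d['p']),2),world(q,d['location']).round(4).tolist()) for d in finder.landmark_of(l,q)])
T=[e[0],e[1],e[2]-.105]; print('pred tip px crop',(np.array(proj(s,T))-[x-60,y-70])*5,'hole',(np.array(proj(s,[.472,-.084,.08]))-[x-60,y-70])*5)
```

```text
[ 0.4716 -0.084   0.2194] [ 0.6696  0.7427 -0.0003 -0.0004] [-0.2059 -0.1802  0.1972]
338 205
stylus_tip [(0.62, [0.5442, -0.2527, -0.004]), (0.55, [0.4742, -0.3532, 0.0004]), (0.5, [0.5263, -0.412, 0.0014])]
stylus_tip [(0.7, [0.4691, -0.3552, -0.0028]), (0.62, [0.4741, -0.0855, 0.1121]), (0.47, [0.5491, -0.2479, -0.0036]), (0.16, [0.6562, 0.4259, -0.0014])]
guard_hole []
guard_hole [(0.76, [0.4719, -0.0869, 0.0776])]
pred tip px crop [302.3207 363.2229] hole [300.2756 423.9586]
```

View pics/c4.png

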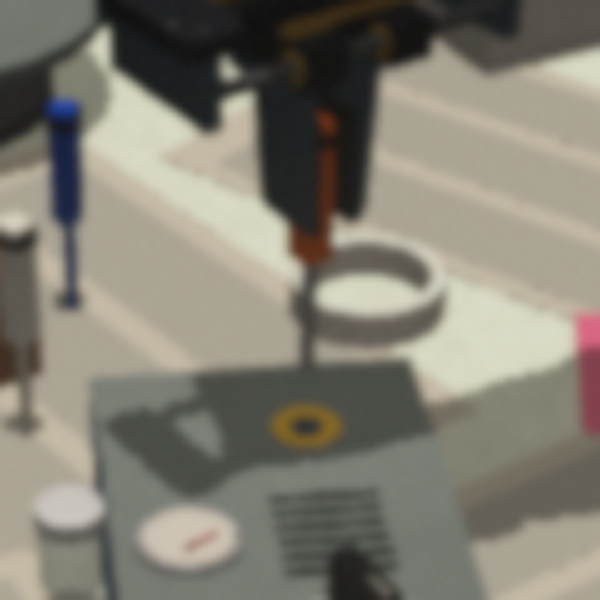

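Run:
```python
from h import *
np.set_printoptions(precision=4,suppress=True)
s=shot('scene'); p=shot('top'); e=monitor.get_state()['ee_pos']; print(e)
b=s['image'][:,:,::-1]; x,y=338,205
for h in(0,.03,.06,.13): print(h,(np.array(proj(s,[e[0],e[1],e[2]-.105+h]))-[x-60,y-70])*5)
g=b[:, :].astype(int)
c=cv2.resize(b[180:215,325:355],None,fx=20,fy=20,interpolation=cv2.INTER_CUBIC); cv2.imwrite('pics/c5.png',c)
c=cv2.resize(p['image'][250:310,330:390,::-1],None,fx=9,fy=9,interpolation=cv2.INTER_CUBIC); cv2.imwrite('pics/c6.png',c)
```

```text
[ 0.4721 -0.0843  0.2203]
0 [301.1791 361.4986]
0.03 [302.3723 306.8234]
0.06 [303.6048 250.3468]
0.13 [306.6449 111.0425]
```

View pics/c5.png

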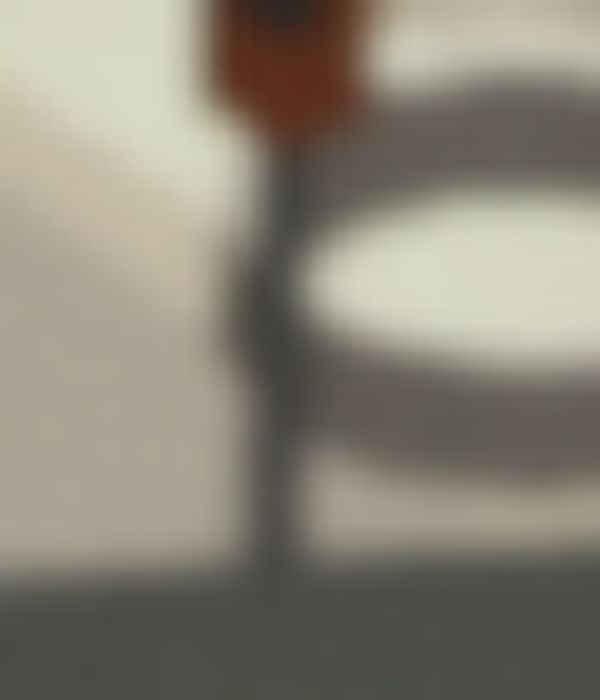

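Request:
{"name": "arm_command", "arguments": {
  "deltas": [
    [[0,0,-12,0,1],[0,0,-24,0,1],[0,0,-34,0,1],[0,0,-42,0,1],[0,0,-46,0,1]]
  ]
}}

```text
time: 10.33
ee_pos: [0.4713, -0.0838, 0.1729]
ee_rot: [0.67, 0.742, -0.0, -0.0]
contact_force: [0.0, -0.1, -0.8]
finger_gap: 0.0162
finger_force: 30.0
```

Tip at about 0.068, inside the hole and with no contact. I continue to the button.

Request:
{"name": "arm_command", "arguments": {
  "deltas": [
    [[0,0,-5,0,1],[0,0,-9,0,1],[0,0,-12,0,1],[0,0,-14,0,1],[0,0,-14,0,1]]
  ]
}}

```text
time: 10.75
ee_pos: [0.4718, -0.0837, 0.1599]
ee_rot: [0.67, 0.743, 0.0, 0.0]
contact_force: [-0.4, 0.1, 2.6]
finger_gap: 0.0159
finger_force: 30.0
```

Request:
{"name": "arm_command", "arguments": {
  "deltas": [
    [[0,0,-2,0,1],[0,0,-4,0,1],[0,0,-5,0,1],[0,0,-5,0,1],[0,0,-5,0,1]]
  ]
}}

```text
time: 11.17
ee_pos: [0.4719, -0.0837, 0.1553]
ee_rot: [0.67, 0.743, 0.0, 0.0]
contact_force: [-2.8, 1.2, 9.2]
finger_gap: 0.0159
finger_force: 30.0
```

Request:
{"name": "arm_command", "arguments": {
  "deltas": [
    [[0,0,-0.5,0,1],[0,0,-0.5,0,1],[0,0,-0.5,0,1],[0,0,-0.5,0,1],[0,0,-0.5,0,1]]
  ]
}}

```text
time: 11.58
ee_pos: [0.472, -0.0837, 0.1551]
ee_rot: [0.67, 0.743, 0.0, 0.0]
contact_force: [-4.6, 1.2, 15.4]
finger_gap: 0.0158
finger_force: 30.0
```

Run:
```python
from h import *
s=shot('scene','scene9.png'); p=shot('top'); t=monitor.get_state(); print(t['time'],t['ee_pos'],t['contact_force'],t['finger_gap'],t['finger_force'])
b=s['image'][:,:,::-1]; a=p['image'][:,:,::-1]
cv2.imwrite('pics/c7.png',np.hstack([cv2.resize(b[135:295,258:418],(480,480)),cv2.resize(a[200:360,220:320],(300,480))]))
```

```text
11.6833 [ 0.47201762 -0.08375955  0.15514395] [-4.68026477  0.65277534 14.94679055] 0.01567369511564427 30.00916063785553
```

View pics/c7.png

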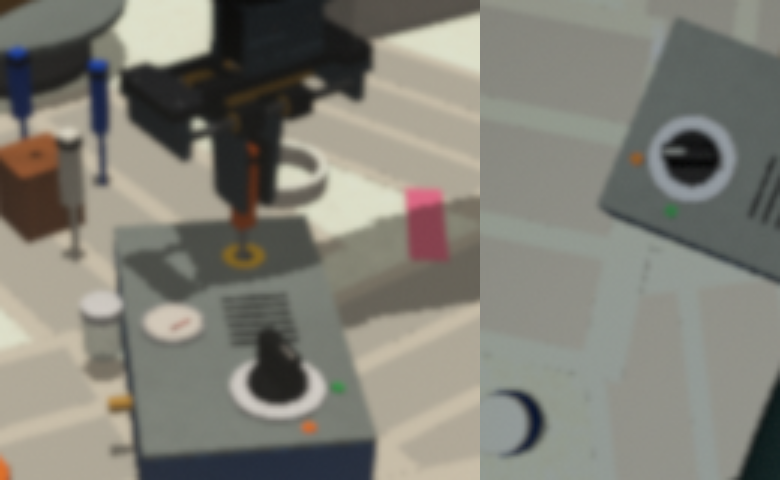

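The stylus goes through the yellow ring at (243,250) and is pressed against the stop: 15 N against a 4.8 N spring. The white line is on the orange mark at (675,151), and the neighbouring things in view have not moved.

```bash
python3 -c "
from h import *
print(r.hand_in())"
```

```text
the job is handed in; nothing more can be done
None
```

Job handed in at about 12 s on the robot's clock: the knob is clicked over to orange, and the gripped stylus is holding the reset button against its lower stop with about 15 N.

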